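Tare the dial kitchen scale for the steel beaker

ROBOT

A 7-joint arm with a two-finger parallel gripper is mounted at the origin on a cart in front of the work surface, level with it; the furniture and walls round the work are solid. World frame = base frame: x ahead of the robot, y to its left, z up, the work surface at z = 0. Lengths are in mm, angles in rad, forces in N, time in s.
With the tool pointing down it reaches from about 425 to 925 mm from the base axis. Payload 6.8 kg.
Tool frame: the origin (TCP) lies on the centre line of the jaws, within the pads' length; the fingertips stand 19 mm ahead of it and the grasp point (between the pads) is the TCP (manip.tip_extent is the z of the fingertips in the tool frame, in mm); z points along the fingers, y is the line along which they close (so a half turn about z gives the same grasp; the last joint's range is limited). The gripper opens to 88 mm and grips with 3 to 60 N. Pads are 20 mm wide; open, the fingers measure 115 mm over their backs; the gripper's body (75 mm by 178 mm) begins 61 mm behind the grasp point.
Start: joints at [1.019, 0.477, 0.022, 1.555, -0.011, 1.109, -0.083], TCP at [289.838, -609.623, 241.664] pointing down, gripper open.
Joint ranges: [-2.96, 2.96], [-0.34, 2.1], [-1.41, 1.46], [0.24, 2.44], [-1.37, 4.51], [0.17, 1.92], [-2.96, 2.96]. Speed limits (rad/s): [2.39, 2.39, 3.14, 3.14, 3.14, 3.14, 3.14].

INTERFACE

Orientations are given as a 3x3 rotation matrix whose columns are the frame's x, y, z axes.
In Python, from plant import manip, eyes gives the robot as it stands.
- The arm moves only by the tool step_arm, never from a script. Its argument "increments" is a list of rows, each a list of 2 entries, a list of its own where there are three numbers: the shift along the tool's x, y, z in mm, then the turn, a rotation vector about the tool's x, y, z in rad. A call has exactly 8 rows; each row is the pose to reach, as a shift and turn from the pose commanded when the call began, along the tool's axes at that moment; what a row does not reach only later rows make up. A row lasts 1/8 s, in which the tool goes at most 62.5 mm and 10.7 degrees, less where a joint would pass 70% of its speed; a pose out of reach is approached as far as the arm can. A call with a gripper value outside its range is refused whole. "fingers" is the opening, from 0 (shut) to 1 (fully open), set as the call begins (left out, the last holds). The fingers move at their own pace and stop on an object; the grip force is fixed at half the most. Time passes only in rows, so rows that repeat a pose let the fingers close, or fill a call up. It gives the time, the measured TCP pose, the force, the opening and the grip force at its end, in the units of the state.
- manip.sense(): the state, without advancing time (a new reading comes with each control period).
- eyes.read_camera(name): name is "scene" or "top" or "wrist"; returns a dict with "pixels" (384x512x3 uint8, blue, green, red), "range_z" (384x512 float32, mm along the optical axis (not along the pixel's ray), 0 where there is no reading), "fov_y" (degrees; the focal length in pixels is half the picture's height over the tangent of half this angle, whatever the lens; pixels are square), "cx", "cy" (the principal point, pixels), "extrinsics" (4x4, takes a point from world to camera coordinates); the wrist camera has in their place "tool_from_camera" (4x4, takes a point from camera to tool coordinates, whose origin is the TCP and whose axes are the flange's). Camera axes: x right, y up, looking along -z (the intrinsics and any distortion apply to the point x, -y, -z); pixel columns grow to the right and rows downward; lengths in mm; the calibration is good to about 2 mm. A picture is of the moment at which its call begins: read the wrist's pose just before it.
- manip.finish_job(): hands the job in; it is judged then, once.
The state is a dict: "t": time; "qpos": joint angles; "joint_velocities": joint speeds; "tau": joint torques, N m; "position": TCP position; "eef_rot": TCP orientation; "ft_force": force on the tool from outside, world axes, zero at the start; "ft_torque": the same for the moment, N m; "opening": opening from 0.0 (shut) to 1.0 (fully open); "grip_force": force on a finger pad.
Only numpy, scipy, OpenCV 4.12 (cv2) and the standard library are available. Lean on these libraries where they do the work, as an engineer would, in place of code of your own. Each camera call takes 0.05 s, during which the arm holds its last target. There are 200 camera calls.

TASK

Stand the small steel beaker upright and wholly on the round pan of the kitchen scale, setting it down gently so that the pan is never driven to its bottom stop, and let go of it. Then, with the beaker left standing there, tare the scale: turn the dial's bezel, which has an orange lug for the finger, until its blue zero mark lies at the tip of the red pointer. Leave the tin, the salt shaker and the spice jar where they stand.

Things in the scene. Friction and masses are not known exactly. Their poses are not given: they have to be found in the camera images.
- steel_cup: The small empty steel beaker, a plain open cylinder 56 mm across and 64 mm high, wall about 2 mm, 60 to 130 g (its weight is not known beforehand). Origin: centre of its underside, z up when it stands.
- scale: The pale green mechanical kitchen scale, 110 mm deep (x) by 216 mm wide (y) with round ends, fixed to the worktop. Origin: centre of its underside; its own -x is its front. On its right (-y) half is the round dial, sloping 15 degrees towards the front; on its left half the round steel pan on a short stem.
- pan_top (a point): Centre of the top of the pan: a flat steel disc 104 mm across, 52 mm over the worktop when empty, 106 mm to the left of the dial's centre. The pan rests on a spring and sinks 3.2 mm for each 100 g laid on it; its bottom stop is at 18 mm of travel.
- pan (a joint): How far the pan has sunk, m: 0 when empty, stop at 0.018. Counts as driven to the stop beyond 0.0165.
- dial_centre (a point): Centre of the dial card in the scale's frame (its axes are those of the scale, not tilted), 41 mm over the worktop. The axis about which the bezel and pointer turn passes through it; it points up and leans 15 degrees towards the scale's front: direction (-0.259, 0, 0.966) in the scale's frame.
- bezel (a joint): Turn of the bezel, rad, growing clockwise seen from above, -2.8 to 2.8. A black knurled ring 94 mm across that turns together with the white graduated card, blue zero mark, clear lens and orange lug; friction holds it where it is left (1 N at the lug moves it). At 0 the zero mark is at 12 o'clock (the scale's +x, its back) and the lug at 6 o'clock.
- lug (a point): Point inside the orange lug, an upright tab on the bezel ring across from the zero mark: 9 mm wide along the ring, 12 mm radially, centred 42.5 mm from the dial's axis, standing 18 mm above the ring. The point is 8 mm below its top, 10 mm over the ring. Its z is the dial's axis, its x points across the dial to the zero mark. It can be pushed from either side.
- zero_mark (a point): A point on the blue triangle that marks zero on the card, 33 mm from the dial's axis.
- pointer_tip (a point): The tip of the red pointer, 33 mm from the dial's axis, just above the card and under the lens. It turns clockwise with the load on the pan, 1 rad for each 100 g, and swings a moment before it settles.
- pointer (a joint): Turn of the pointer, rad, clockwise seen from above; 0 (12 o'clock) with the pan empty. The scale reads zero when this equals the bezel's turn.
- tin_2: A low food tin, 76 mm across, 58 mm high; not part of the job. Origin: centre of its underside.
- salt_shaker: A salt shaker, 44 mm across, 90 mm high; not part of the job. Origin: centre of its underside.
- spice_1: A spice jar with a dark cap, 41 mm across, 105 mm high; not part of the job. Origin: centre of its underside.
Mind the look-alikes: they are no part of the job. What is shaped like the steel_cup but pink, purple or turquoise is not meant.

How it is judged (in metres and radians):
On the way, in this order (a step that is already met when the one before it is completed fails the run):
1. the beaker stands upright and wholly on the pan, released and at rest (horizontal distance between steel_cup and pan_top below 0.024 m and z of steel_cup in the frame of pan_top between -0.005 and 0.005 m and angle between steel_cup's own z axis and vertical below 0.1 rad and contact force between the fingers and steel_cup below 0.05 N and linear speed of steel_cup below 0.02 m/s), for 0.3 s.
2. with the beaker on the pan, the bezel's zero mark has been brought to the pointer's tip (all of step 1 and distance between zero_mark and pointer_tip below 0.003 m and velocity of joint bezel between -0.05 and 0.05 rad/s and velocity of joint pointer between -0.1 and 0.1 rad/s), for 0.2 s.
At the end, for the whole second after the job is handed in: The beaker stands upright (within 0.1 rad), at rest and wholly on the pan (its axis within 24 mm of the pan's centre, its underside on the pan within 5 mm), not held; the zero mark lies within 3 mm of the pointer's tip; bezel and pointer are at rest (all of step 2); the robot touches nothing.
It fails at once if the pan is driven to its bottom stop (sunk more than 16.5 mm) (value of joint pan above 0.0165 m).
It fails at once if the tin is shifted more than 20 mm (distance of tin_2 from where it was at the start of the episode above 0.02 m).
It fails at once if the salt shaker is shifted more than 20 mm (distance of salt_shaker from where it was at the start of the episode above 0.02 m).
It fails at once if the spice jar is shifted more than 20 mm (distance of spice_1 from where it was at the start of the episode above 0.02 m).
It also fails if it takes over 48 s, if anything falls off the work surface, if the arm or the gripper's body presses on something with over 40 N, if the wrist force passes 120 N, or if a joint passes its speed limit or range.

## Working session

There is one attempt and no reset: what is moved stays moved. The work goes in short steps, Python scripts to look and compute and a tool call to move; the robot and the scene stay as the last step left them, time stands still between calls to the robot, and variables do not carry over. Pictures are saved under pics/ and viewed, at most 13 in all, crops included, and the job is handed in when it is done.

Besides the shell and the picture viewer there is one more tool, called after "Emit:" as a command line: name --argument value ..., lists and objects as JSON in quotes. step_arm: Moves the arm, as the interface text tells. Its arguments: {"type":"object","properties":{"increments":{"type":"array","items":{"type":"array"}},"fingers":{"type":"number"}},"required":["increments"]}

```bash
mkdir -p pics; ls; cat > h.py <<'E'
import numpy as np, cv2, json
from plant import manip, eyes
def cam(n):
    s=manip.sense(); c=eyes.read_camera(n); c['s']=s
    h=c['pixels'].shape[0]; c['f']=h/2/np.tan(np.radians(c['fov_y'])/2)
    if n=='wrist':
        T=np.eye(4); T[:3,:3]=np.array(s['eef_rot']); T[:3,3]=s['position']
        c['W']=T@np.array(c['tool_from_camera'])
    else: c['W']=np.linalg.inv(np.array(c['extrinsics']))
    return c
def ray(c,u,v):
    d=np.array([(u-c['cx'])/c['f'],-(v-c['cy'])/c['f'],-1.]); return c['W'][:3,3],c['W'][:3,:3]@d
def plane(c,u,v,z):
    o,d=ray(c,u,v); return o+d*(z-o[2])/d[2]
def depthpt(c,u,v):
    o,d=ray(c,u,v); return o+d*c['range_z'][int(round(v)),int(round(u))]
def proj(c,p):
    q=np.linalg.inv(c['W'])@np.r_[p,1]; return c['cx']+c['f']*q[0]/-q[2], c['cy']+c['f']*q[1]/q[2]
def tool(p):  # world displacement -> tool axes
    return np.array(manip.sense()['eef_rot']).T@np.asarray(p)
E
python3 - <<'E'
from h import *
s=manip.sense();print(s['t'],s['position'],np.round(s['eef_rot'],3),s['opening'])
for n in('top','scene'):
    c=cam(n);cv2.imwrite(f'pics/{n}0.png',c['pixels']);print(n,c['fov_y'],c['cx'],c['cy'],np.round(c['W'],3).tolist(),[k for k in c])
E
```

```text
pics
0.0 [ 289.54365845 -609.13847421  240.68541205] [[ 0.903  0.429 -0.001]
 [ 0.429 -0.903  0.002]
 [-0.    -0.002 -1.   ]] 0.9998523098441291
top 43.21957713765013 258.1360338915144 186.6443895401427 [[-0.344, 0.745, -0.572, -527.368], [-0.939, -0.269, 0.214, 363.854], [0.005, 0.611, 0.792, 1499.297], [0.0, 0.0, 0.0, 1.0]] ['pixels', 'range_z', 'fov_y', 'cx', 'cy', 'extrinsics', 's', 'f', 'W']
scene 57.32208431251551 249.0657017925389 191.33661011049168 [[-0.68, 0.377, -0.629, -178.516], [-0.733, -0.337, 0.591, 669.528], [0.011, 0.863, 0.506, 616.046], [0.0, 0.0, 0.0, 1.0]] ['pixels', 'range_z', 'fov_y', 'cx', 'cy', 'extrinsics', 's', 'f', 'W']
```

View pics/top0.png

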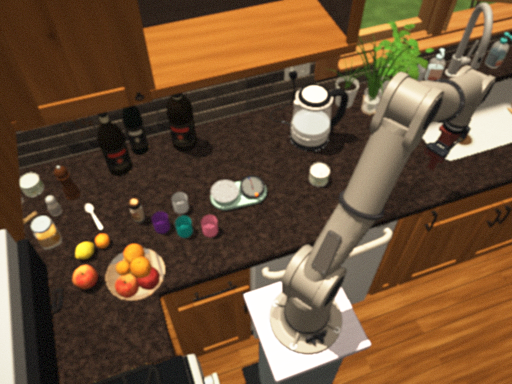

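View pics/scene0.png

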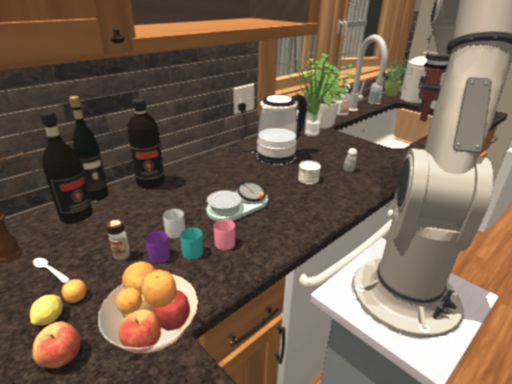

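In the top view, these could be taken for the beaker: grey (180,203), purple (161,222), turquoise (184,227) and pink (209,226), plus white jars at (32,184) and (319,174, the tin). I choose the grey one at (180,203), which stands at (174,222) in the scene view. I'll check it in one close crop.

```bash
python3 - <<'E'
from h import *
t=cam('top');s=cam('scene')
a=cv2.resize(t['pixels'][165:255,120:285],(660,360)[:2],interpolation=cv2.INTER_CUBIC)
b=cv2.resize(s['pixels'][175:265,100:285],(660,240+80)[:2],interpolation=cv2.INTER_CUBIC)[:238]
cv2.imwrite('pics/c1.png',np.vstack([a,b]))
def P(n,c,l):
    for u,v in l: print(n,u,v,np.round(depthpt(c,u,v),0))
P('t',t,[(180,196),(180,208),(161,222),(184,227),(209,226),(226,187),(254,186),(319,168),(137,203)])
P('s',s,[(174,214),(174,228),(225,200),(250,190),(310,166),(351,152),(118,240)])
E
```

```text
t 180 196 [586. 260.  38.]
t 180 208 [532. 274.  38.]
t 161 222 [521. 353.   2.]
t 184 227 [468. 279.   6.]
t 209 226 [442. 192.   5.]
t 226 187 [557.  88.  52.]
t 254 186 [530. -15.  46.]
t 319 168 [ 524. -281.   51.]
t 137 203 [553. 415. 110.]
s 174 214 [581. 252.  45.]
s 174 228 [537. 281.  34.]
s 225 200 [536.  99.  50.]
s 250 190 [534.  -3.  47.]
s 310 166 [ 505. -273.   55.]
s 351 152 [ 448. -443.   79.]
s 118 240 [547. 433.  66.]
```

View pics/c1.png

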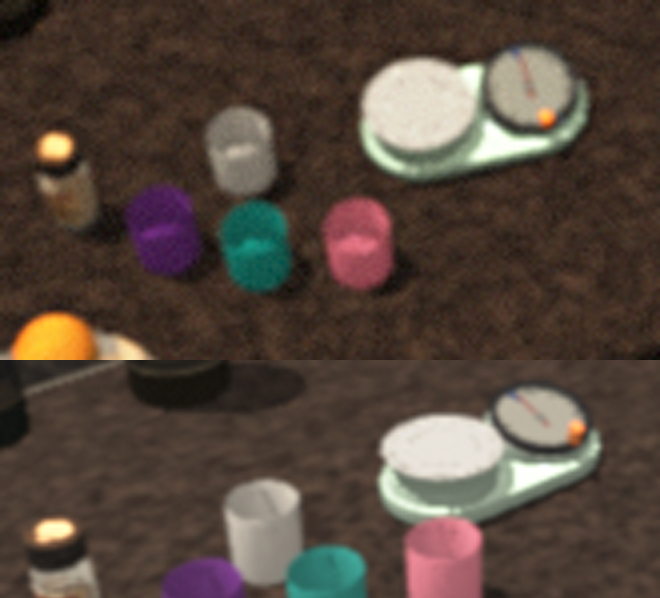

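The crop confirms it: the grey steel beaker stands upright and empty at about (560,267). The lug is at the scale's front right and the blue mark at its back. Next I'll fit positions from both cameras.

```bash
cat >> h.py <<'E'
def cloud(c):
    v,u=np.mgrid[0:384,0:512]; d=c['range_z']
    D=np.stack([(u-c['cx'])/c['f'],-(v-c['cy'])/c['f'],-np.ones_like(d)],-1)*d[...,None]
    return D@c['W'][:3,:3].T+c['W'][:3,3]
def circ(P):
    A=np.c_[2*P[:,:2],np.ones(len(P))]; x=np.linalg.lstsq(A,(P[:,:2]**2).sum(1),rcond=None)[0]
    return x[:2],np.sqrt(x[2]+x[:2]@x[:2])
E
python3 - <<'E'
from h import *
for n in('top','scene'):
    c=cam(n);X=cloud(c);hsv=cv2.cvtColor(c['pixels'],cv2.COLOR_BGR2HSV).astype(int)
    for nm,p,r,z0,z1 in(('cup',(560,267),45,54,72),('cupall',(560,267),45,10,75),('pan',(545,95),65,44,60),('tin',(520,-278),50,50,66),('turq',(480,278),40,50,72),('purp',(530,350),40,50,72),('pink',(455,190),40,50,72)):
        m=(np.hypot(X[...,0]-p[0],X[...,1]-p[1])<r)&(X[...,2]>z0)&(X[...,2]<z1)&(c['range_z']>0)
        P=X[m]
        if len(P)>5: print(n,nm,len(P),P.mean(0).round(1),'mid',((P.min(0)+P.max(0))/2).round(1),'ext',np.ptp(P,axis=0).round(0),'circ',circ(P))
    near=(np.hypot(X[...,0]-520,X[...,1]+10)<90)
    o=near&(hsv[...,0]<18)&(hsv[...,1]>170)&(hsv[...,2]>150);b=near&(hsv[...,0]>100)&(hsv[...,0]<130)&(hsv[...,1]>80)
    g=(np.hypot(X[...,0]-535,X[...,1]-45)<160)&(hsv[...,0]>40)&(hsv[...,0]<90)&(hsv[...,1]>20)&(hsv[...,2]>120)&(X[...,2]<50)
    for k,m in(('orange',o),('blue',b),('green',g)):
        if m.any():print(n,k,m.sum(),X[m].mean(0).round(1),X[m].min(0).round(),X[m].max(0).round())
E
```

```text
top cup 64 [559.6 266.1  61.3] mid [557.7 266.5  61.7] ext [61. 55. 14.] circ (array([557.68601065, 266.61985682]), np.float64(27.81437646045412))
top cupall 263 [558.1 266.6  39.3] mid [558.5 266.6  39.5] ext [65. 71. 59.] circ (array([558.66059114, 266.47606872]), np.float64(27.385842449263336))
top pan 476 [542.   95.1  53.2] mid [542.6  89.2  52.1] ext [103. 118.  16.] circ (array([542.53272821,  93.55292146]), np.float64(38.071415127925974))
top tin 238 [ 509.2 -277.4   56.7] mid [ 511.6 -277.1   57.6] ext [77. 77. 15.] circ (array([ 509.77804499, -277.13003146]), np.float64(27.905495222080983))
top turq 43 [473.1 280.   57. ] mid [466.8 278.9  59.1] ext [31. 53. 18.] circ (array([454.50397159, 279.51313325]), np.float64(25.647950480494522))
top purp 41 [518.8 352.1  58.4] mid [514.2 352.9  60.4] ext [31. 52. 20.] circ (array([501.76561419, 353.51252729]), np.float64(24.351396577952087))
top pink 39 [444.8 191.1  57.6] mid [441.3 191.1  58.9] ext [27. 50. 17.] circ (array([427.97327381, 191.87229517]), np.float64(24.61387771495543))
top orange 4 [485.   -8.2  49.4] [483. -11.  4
[... 596 characters left out ...]
276.    53.9] ext [78. 76.  7.] circ (array([ 507.94051288, -275.94578771]), np.float64(28.823612587314198))
scene turq 87 [470.2 272.9  56.5] mid [464.8 280.2  56.9] ext [32. 56. 14.] circ (array([452.46821448, 280.8240159 ]), np.float64(26.376204827718222))
scene purp 92 [516.6 346.7  56.8] mid [511.3 354.4  57.7] ext [28. 54. 15.] circ (array([497.92568245, 354.54314672]), np.float64(26.076046862401277))
scene pink 76 [440.8 185.3  56.9] mid [436.9 193.4  57.2] ext [30. 54. 14.] circ (array([423.42345734, 193.7376279 ]), np.float64(26.688924316306586))
scene orange 5 [482.5  -5.5  48.4] [480.  -9.  43.] [484.  -4.  53.]
scene green 470 [507.6  81.9  21.4] [477. -52.  -3.] [612. 154.  47.]
```

Emit:
step_arm --increments '[[[40,-40,-5],[0,0,0]],[[80,-80,-10],[0,0,0]],[[120,-120,-15],[0,0,0]],[[160,-160,-20],[0,0,0]],[[200,-200,-25],[0,0,0]],[[240,-240,-30],[0,0,0]],[[280,-280,-35],[0,0,0]],[[320,-320,-40],[0,0,0]]]' --fingers 1

```text
t: 1.3
position: [441.8, -181.5, 282.1]
eef_rot: [[0.903, 0.429, 0.001], [0.429, -0.903, -0.0], [0.0, 0.001, -1.0]]
ft_force: [1.0, -0.4, 0.0]
opening: 0.996
grip_force: 0.0
```

Emit:
step_arm --increments '[[[35,-37,-5],[0,0,0.1]],[[70,-74,-10],[0,0,0.2]],[[105,-110,-15],[0,0,0.3]],[[140,-147,-20],[0,0,0.4]],[[174,-184,-20],[0,0,0.44]],[[174,-184,-20],[0,0,0.44]],[[174,-184,-20],[0,0,0.44]],[[174,-184,-20],[0,0,0.44]]]'

```text
t: 2.3
position: [519.4, 56.0, 301.6]
eef_rot: [[1.0, 0.002, -0.0], [0.002, -1.0, -0.001], [-0.0, 0.001, -1.0]]
ft_force: [-0.5, -0.8, -0.3]
opening: 0.998
grip_force: 0.0
```

```bash
python3 - <<'E'
from h import *
c=cam('wrist');cv2.imwrite('pics/w1.png',c['pixels']);print(np.round(c['tool_from_camera'],3),c['fov_y'],c['cx'],c['cy'],c['s']['position'],np.round(c['s']['eef_rot'],3))
X=cloud(c)
for nm,p,r,z0,z1 in(('cup',(557,267),45,54,72),('pan',(541,95),60,46,58)):
    m=(np.hypot(X[...,0]-p[0],X[...,1]-p[1])<r)&(X[...,2]>z0)&(X[...,2]<z1)&(c['range_z']>0);P=X[m]
    if len(P)>5: print(nm,len(P),P.mean(0).round(1),'mid',((P.min(0)+P.max(0))/2).round(1),'ext',np.ptp(P,axis=0).round(0),'circ',circ(P))
E
```

```text
[[ 1.00000e-03  9.57000e-01  2.92000e-01  8.01930e+01]
 [ 1.00000e+00 -1.00000e-03 -0.00000e+00 -1.36000e-01]
 [-0.00000e+00  2.92000e-01 -9.57000e-01 -1.43611e+02]
 [ 0.00000e+00  0.00000e+00  0.00000e+00  1.00000e+00]] 63.386874356088256 256.69724858202494 193.39449181646836 [519.38784697  56.02858583 301.56175646] [[ 1.     0.002 -0.   ]
 [ 0.002 -1.    -0.001]
 [-0.     0.001 -1.   ]]
cup 504 [559.1 268.5  59.9] mid [559.1 265.7  59.8] ext [54. 57. 12.] circ (array([559.13596496, 265.45225982]), np.float64(27.291943373334927))
pan 5342 [544.1  96.8  52.5] mid [542.6  92.   51. ] ext [103. 114.   9.] circ (array([543.01741605,  96.52318103]), np.float64(36.870768425426135))
```

View pics/w1.png

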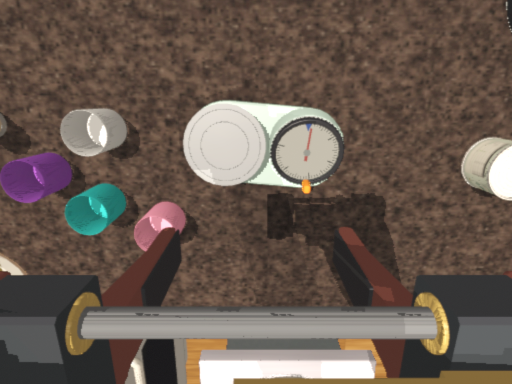

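The wrist view shows the grey beaker at (94,132), the pan at (225,143), the dial at (307,150) and the lug at (306,187). The zero mark and the pointer are both near (309,125).

```bash
cat >> h.py <<'E'
def dialscan(c):
    hsv=cv2.cvtColor(c['pixels'],cv2.COLOR_BGR2HSV).astype(int);X=cloud(c)
    near=np.hypot(X[...,0]-530,X[...,1]+10)<75
    H,S,V=hsv[...,0],hsv[...,1],hsv[...,2];r={}
    r['lug']=near&(H>5)&(H<20)&(S>170)&(V>150)
    r['red']=near&((H<5)|(H>172))&(S>100)&(V>80)
    r['blue']=near&(H>105)&(H<135)&(S>90)
    return {k:np.argwhere(m)[:,::-1] for k,m in r.items()}
E
python3 - <<'E'
from h import *
c=cam('wrist');X=cloud(c)
m=(np.hypot(X[...,0]-543,X[...,1]-96.5)<54)&(X[...,2]>49)&(X[...,2]<57)&(c['range_z']>0)
m&=X[...,1]>40
k=max(cv2.findContours(m.astype(np.uint8),0,1)[0],key=cv2.contourArea)[:,0]
Q=np.array([plane(c,u,v,52) for u,v in k]);Q=Q[(Q[:,1]>55)]
print('pan circ',circ(Q))
for n,p in dialscan(c).items():
    if len(p):
        q=p.mean(0);print(n,len(p),q,p.min(0),p.max(0),plane(c,*q,41).round(1),[tuple(x) for x in p] if n=='blue' else '')
print('dialc',plane(c,307,150,41))
# black ring
m=(np.hypot(X[...,0]-535,X[...,1]+10)<70)&(c['pixels'].max(-1)<60)
m=cv2.morphologyEx(m.astype(np.uint8),cv2.MORPH_OPEN,np.ones((3,3)))
k=max(cv2.findContours(m,0,1)[0],key=cv2.contourArea);e=cv2.fitEllipse(k);print('ring',e,plane(c,*e[0],43))
print('cup rim?',[depthpt(c,u,v).round(1) for u,v in((94,112),(70,125))])
E
```

```text
pan circ (array([542.55303629,  97.1635651 ]), np.float64(51.348574998855476))
lug 77 [305.74025974 185.74025974] [302 180] [310 193] [487.3 -10.3  41. ] 
red 172 [371.37209302 273.77906977] [305 129] [511 374] [ 352.7 -113.7   41. ] 
blue 14 [308.35714286 125.42857143] [307 124] [310 128] [567.1  -9.8  41. ] [(np.int64(307), np.int64(124)), (np.int64(308), np.int64(124)), (np.int64(309), np.int64(124)), (np.int64(310), np.int64(124)), (np.int64(307), np.int64(125)), (np.int64(308), np.int64(125)), (np.int64(309), np.int64(125)), (np.int64(310), np.int64(125)), (np.int64(307), np.int64(126)), (np.int64(308), np.int64(126)), (np.int64(309), np.int64(126)), (np.int64(308), np.int64(127)), (np.int64(309), np.int64(127)), (np.int64(308), np.int64(128))]
dialc [535.65540518  -9.62167836  41.        ]
ring ((457.82672119140625, 324.82965087890625), (101.36512756347656, 131.0543670654297), 80.00392150878906) [ 264.1915218  -257.11717764   43.        ]
cup rim? [array([583.6, 253.2,  56. ]), array([567.2, 291.4,  45.1])]
```

Emit:
step_arm --increments '[[[8,-42,20],[0,0,0]],[[16,-84,40],[0,0,0]],[[24,-126,70],[0,0,0]],[[32,-168,110],[0,0,0]],[[39,-210,150],[0,0,0]],[[39,-210,170],[0,0,0]],[[39,-210,170],[0,0,0]],[[39,-210,170],[0,0,0]]]' --fingers 1

```text
t: 3.4
position: [559.0, 266.1, 132.9]
eef_rot: [[1.0, 0.001, 0.002], [0.001, -1.0, -0.0], [0.002, 0.0, -1.0]]
ft_force: [0.0, 0.2, 0.2]
opening: 0.999
grip_force: 0.0
```

```bash
python3 - <<'E'
from h import *
c=cam('wrist');cv2.imwrite('pics/w2.png',c['pixels']);print(c['s']['position'])
X=cloud(c)
m=(np.hypot(X[...,0]-558,X[...,1]-266.5)<36)&(X[...,2]>52)&(X[...,2]<72)&(c['range_z']>0);P=X[m]
print(len(P),'mid',((P.min(0)+P.max(0))/2).round(1),'ext',np.ptp(P,axis=0).round(0),'circ',circ(P))
E
```

```text
[558.9520022  266.14761167 132.93093175]
1089 mid [559.4 266.   58.6] ext [56. 56. 13.] circ (array([559.65585729, 266.00383107]), np.float64(27.21827880451556))
```

Emit:
step_arm --increments '[[[0,0,20],[0,0,0]],[[0,0,45],[0,0,0]],[[0,0,70],[0,0,0]],[[0,0,85],[0,0,0]],[[0,0,88],[0,0,0]],[[0,0,88],[0,0,0]],[[0,0,88],[0,0,0]],[[0,0,88],[0,0,0]]]'

```text
t: 4.45
position: [558.2, 268.0, 44.4]
eef_rot: [[1.0, 0.004, 0.001], [0.004, -1.0, 0.001], [0.001, -0.001, -1.0]]
ft_force: [-0.2, -0.9, 0.2]
opening: 0.999
grip_force: 0.0
```

Emit:
step_arm --increments '[[[0,0,0],[0,0,0]],[[0,0,0],[0,0,0]],[[0,0,0],[0,0,0]],[[0,0,0],[0,0,0]],[[0,0,0],[0,0,0]],[[0,0,0],[0,0,0]],[[0,0,0],[0,0,0]],[[0,0,0],[0,0,0]]]' --fingers 0

```text
t: 5.45
position: [557.8, 267.7, 43.6]
eef_rot: [[1.0, 0.004, -0.0], [0.004, -1.0, -0.0], [-0.0, 0.0, -1.0]]
ft_force: [0.3, -0.6, 0.6]
opening: 0.625
grip_force: 30.0
```

Emit:
step_arm --increments '[[[0,0,-25],[0,0,0]],[[0,0,-55],[0,0,0]],[[0,0,-80],[0,0,0]],[[-5,45,-85],[0,0,0]],[[-10,90,-85],[0,0,0]],[[-14,135,-85],[0,0,0]],[[-17,170,-80],[0,0,0]],[[-17,170,-75],[0,0,0]]]'

```text
t: 6.45
position: [541.3, 94.3, 118.2]
eef_rot: [[1.0, -0.001, -0.0], [-0.001, -1.0, -0.002], [-0.0, 0.002, -1.0]]
ft_force: [-0.0, -0.2, -1.8]
opening: 0.628
grip_force: 30.0
```

```bash
python3 - <<'E'
from h import *
c=cam('wrist');cv2.imwrite('pics/w3.png',c['pixels']);s=manip.sense();print(s['position'],s['ft_force'],s['opening'],s['grip_force'])
X=cloud(c);R=c['range_z']>0
m=(np.hypot(X[...,0]-541,X[...,1]-97)<36)&(X[...,2]>125)&(X[...,2]<150)&R;P=X[m]
if len(P):print('cup',len(P),'mid',((P.min(0)+P.max(0))/2).round(1),P.max(0).round(1),circ(P))
E
```

```text
[541.08629065  96.70648786 117.83541499] [-0.91419882  0.50858611 -1.6740987 ] 0.6271384923799572 29.999143229835852
cup 3898 mid [545.3  97.  137.5] [571.1 131.2 150. ] (array([543.59637251,  95.58144319]), np.float64(28.40956752329896))
```

View pics/w3.png

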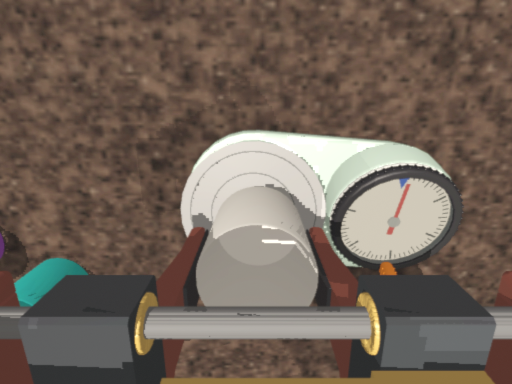

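The beaker is held upright above the pan, with the pan centre near (253,205) just behind it. Now I'll lower it gently.

Emit:
step_arm --increments '[[[0,0,5],[0,0,0]],[[0,0,10],[0,0,0]],[[0,0,14],[0,0,0]],[[0,0,17],[0,0,0]],[[0,0,19],[0,0,0]],[[0,0,21],[0,0,0]],[[0,0,23],[0,0,0]],[[0,0,23],[0,0,0]]]'

```text
t: 7.5
position: [541.4, 97.7, 95.5]
eef_rot: [[1.0, 0.004, -0.0], [0.004, -1.0, -0.0], [-0.0, 0.0, -1.0]]
ft_force: [-0.3, 0.1, -1.3]
opening: 0.628
grip_force: 30.0
```

```bash
python3 - <<'E'
from h import *
c=cam('scene');s=manip.sense();print(s['position'],s['ft_force'])
w=cam('wrist')
a=cv2.resize(c['pixels'][165:245,180:290],(660,480),interpolation=cv2.INTER_CUBIC)
cv2.imwrite('pics/s4.png',a)
for n,p in dialscan(w).items(): 
    if len(p):print(n,len(p),p.mean(0),p.min(0),p.max(0))
E
```

```text
[541.4581957   97.69710242  95.64529939] [-0.83060757 -1.28117733 -1.81995345]
red 209 [412.45454545 235.83732057] [338 195] [511 380]
blue 42 [424.52380952 191.66666667] [422 189] [429 197]
```

View pics/s4.png

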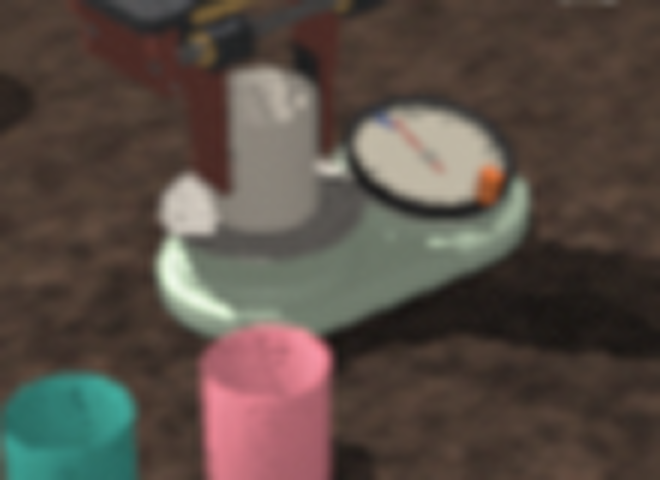

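The beaker sits centrally on or just above the pan, and the pointer hasn't turned yet. I'll lower 3 mm more.

Emit:
step_arm --increments '[[[0,0,1],[0,0,0]],[[0,0,1],[0,0,0]],[[0,0,2],[0,0,0]],[[0,0,2],[0,0,0]],[[0,0,3],[0,0,0]],[[0,0,3],[0,0,0]],[[0,0,3],[0,0,0]],[[0,0,3],[0,0,0]]]'

```text
t: 8.6
position: [541.5, 97.8, 92.7]
eef_rot: [[1.0, 0.004, 0.0], [0.004, -1.0, 0.0], [0.0, -0.0, -1.0]]
ft_force: [0.2, -0.5, -0.4]
opening: 0.625
grip_force: 30.0
```

```bash
cat >> h.py <<'E'
def dialang(c,C=np.array([535.5,-9.5,41.])):
    # clockwise angles about the dial from scale +x, of blue, red pointer, lug
    X=cloud(c);yaw=-0.065;ex=np.array([np.cos(yaw),np.sin(yaw),0]);ey=np.array([-ex[1],ex[0],0])
    e1=ex*np.cos(.2618)+np.array([0,0,np.sin(.2618)]);n=np.cross(e1,ey);r={}
    for k,p in dialscan(c).items():
        L=[]
        for u,v in p:
            h=10 if k=='lug' else 1
            o,d=ray(c,u,v);t=((C+n*h-o)@n)/(d@n);q=o+t*d-C-n*h;L.append([q@e1,-(q@ey)])
        L=np.array(L).reshape(-1,2);rr=np.hypot(*L.T);L=L[rr<(55 if k=='lug' else 38)]
        if k=='blue': L=L[np.hypot(*L.T)>22]
        if k=='red': L=L[np.hypot(*L.T)>10]
        if len(L)>1:
            m=L.mean(0)
            if k=='red': # tip end: the longer side
                rr=np.hypot(*L.T);m=L[rr>rr.max()-10].mean(0)
            r[k]=(len(L),round(float(np.arctan2(m[1],m[0])),3),m.round(1).tolist())
    return r
E
python3 - <<'E'
from h import *
c=cam('wrist');s=manip.sense();print(s['position'],s['ft_force'])
print(dialang(c))
cv2.imwrite('pics/w5.png',c['pixels'])
E
```

```text
[541.48941088  97.76740483  92.70080566] [ 0.08872477 -0.15400515  0.44530135]
{'red': (127, 1.064, [13.4, 24.1]), 'blue': (40, -0.084, [31.4, -2.6])}
```

The pan now carries the beaker: the pointer is at about 1.06 rad and the wrist force is near 0. I'll let go.

Emit:
step_arm --increments '[[[0,0,0],[0,0,0]],[[0,0,0],[0,0,0]],[[0,0,0],[0,0,0]],[[0,0,0],[0,0,0]],[[0,0,0],[0,0,0]],[[0,0,0],[0,0,0]],[[0,0,0],[0,0,0]],[[0,0,0],[0,0,0]]]' --fingers 1

```text
t: 9.65
position: [541.4, 97.7, 92.7]
eef_rot: [[1.0, 0.004, 0.0], [0.004, -1.0, -0.0], [0.0, 0.0, -1.0]]
ft_force: [-0.0, 0.9, -0.6]
opening: 1.0
grip_force: 0.0
```

Emit:
step_arm --increments '[[[0,0,-15],[0,0,0]],[[0,0,-35],[0,0,0]],[[0,0,-60],[0,0,0]],[[0,0,-90],[0,0,0]],[[-15,25,-120],[0,0,0]],[[-30,50,-140],[0,0,0]],[[-30,50,-140],[0,0,0]],[[-30,50,-140],[0,0,0]]]'

```text
t: 10.65
position: [511.8, 48.3, 232.9]
eef_rot: [[1.0, 0.004, 0.001], [0.004, -1.0, 0.0], [0.001, -0.0, -1.0]]
ft_force: [-0.3, 1.5, 1.4]
opening: 1.002
grip_force: 0.0
```

```bash
python3 - <<'E'
from h import *
c=cam('wrist');s=manip.sense();print(s['t'],s['position'])
print(dialang(c))
X=cloud(c);m=(np.hypot(X[...,0]-541,X[...,1]-97)<40)&(X[...,2]>100)&(X[...,2]<125)&(c['range_z']>0);P=X[m]
print(len(P),((P.min(0)+P.max(0))/2).round(1),np.ptp(P,axis=0),circ(P))
cv2.imwrite('pics/w6.png',c['pixels'])
E
```

```text
10.7 [511.64988642  48.64012979 232.4455724 ]
{'lug': (71, 3.058, [-44.7, 3.8]), 'red': (35, 1.204, [9.4, 24.4]), 'blue': (20, -0.101, [33.5, -3.4])}
686 [542.9  97.2 107.1] [55.79290016 55.4279657  14.09409983] (array([543.21677224,  97.06777166]), np.float64(27.19640863727691))
```

View pics/w6.png

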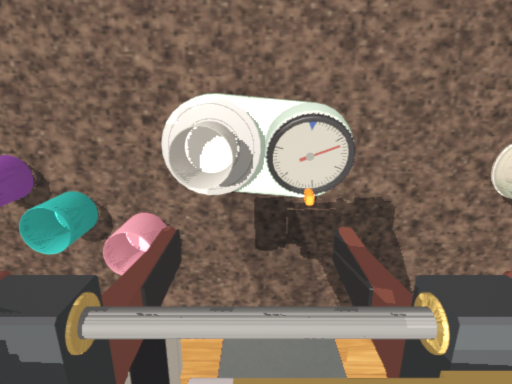

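The beaker stands centred on the pan at (212,147) in the image, with its axis at (543,97). The pointer tip is at (341,147), the blue mark at (313,126), the hub at (310,156) and the lug at (310,197). Next I'll plan the push on the lug.

```bash
python3 - <<'E'
from h import *
c=cam('wrist');s=c['s'];print(s['t'],s['qpos'].round(3) if hasattr(s['qpos'],'round') else s['qpos'])
print('hub',plane(c,310,156,42),'tipdepth',depthpt(c,310,156),'lugtop',[depthpt(c,310,v).round(1) for v in(191,194,197,200,203)])
C=plane(c,310,156,42)-[0,0,1]
print(dialang(c,C))
p=dialscan(c)['red'];p=p[(p[:,0]>290)&(p[:,0]<350)&(p[:,1]<175)]
q=np.array([plane(c,u,v,42) for u,v in p]);vx,vy,x0,y0=cv2.fitLine(q[:,:2].astype(np.float32),2,0,.01,.01).ravel();print('line',vx,vy,x0,y0,len(p), q.min(0),q.max(0))
E
```

```text
10.7 [ 0.161  0.256 -0.441  1.922  0.129  0.991 -1.903]
hub [532.64534934  -8.85362325  42.        ] tipdepth [533.78941771  -7.73435927  48.45191763] lugtop [array([494.1, -10.5,  45.3]), array([493.2,  -9.2,  53.6]), array([490.8,  -8.7,  57.1]), array([487.5,  -8.9,  57.3]), array([483.8,  -9.2,  56.5])]
{'lug': (77, 3.035, [-42.4, 4.6]), 'red': (32, 1.103, [12.2, 24.2]), 'blue': (15, -0.085, [35.6, -3.1])}
line 0.34542677 -0.9384457 536.3741 -18.992188 49 [528.20214609 -39.3660984   42.        ] [543.64819526   1.82575538  42.        ]
```

Emit:
step_arm --increments '[[[-3,12,0],[0,0,-0.18]],[[-6,24,0],[0,0,-0.36]],[[-9,36,10],[0,0,-0.54]],[[-12,48,25],[0,0,-0.72]],[[-15,60,40],[0,0,-0.9]],[[-18,72,55],[0,0,-1.08]],[[-21,84,70],[0,0,-1.26]],[[-23,86,82],[0,0,-1.44]]]' --fingers 0

```text
t: 11.75
position: [488.6, -38.4, 149.3]
eef_rot: [[0.121, 0.993, -0.002], [0.993, -0.121, 0.001], [0.001, -0.002, -1.0]]
ft_force: [-0.4, 0.3, 0.7]
opening: 0.129
grip_force: 0.0
```

```bash
python3 - <<'E'
from h import *
c=cam('wrist');s=c['s'];print(s['t'],s['qpos'],s['position'],np.round(s['eef_rot'],3),s['opening']);cv2.imwrite('pics/w7.png',c['pixels'])
print(dialang(c,np.array([533.5,-9,41])))
p=dialscan(c)['lug']
if len(p):
  Q=np.array([depthpt(c,u,v) for u,v in p]);print(len(Q),np.median(Q,0),np.percentile(Q[:,2],[5,50,95]))
E
```

```text
11.75 [ 0.47411303  0.36061503 -0.62199453  2.0425005   0.2827256   0.82359322
 -0.43294679] [488.64003683 -38.36331124 149.29666564] [[ 0.121  0.993 -0.002]
 [ 0.993 -0.121  0.001]
 [ 0.001 -0.002 -1.   ]] 0.1294874703882768
{'lug': (224, 3.034, [-44.3, 4.8]), 'red': (77, 1.107, [12.4, 24.9]), 'blue': (44, -0.096, [34.9, -3.4])}
228 [488.78457667  -7.62376952  55.26734795] [43.22467272 55.26734795 57.87192547]
```

View pics/w7.png

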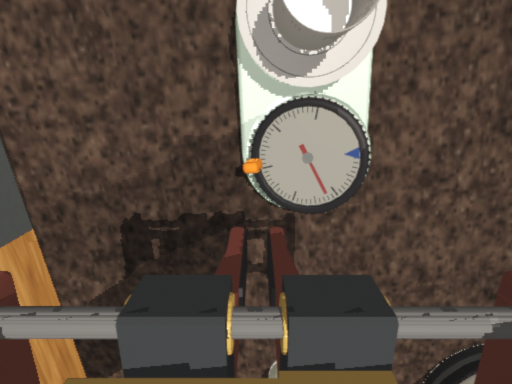

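The wrist view shows the lug at (252,166), the pointer tip at (325,192), the blue mark at (353,153) and the hub at (307,158). The closed fingers are to the right (-y) of the lug, as intended. I'll descend beside it.

Emit:
step_arm --increments '[[[0,0,15],[0,0,-0.06]],[[0,0,35],[0,0,-0.12]],[[0,0,55],[0,0,-0.12]],[[0,0,70],[0,0,-0.12]],[[0,0,80],[0,0,-0.12]],[[0,0,82],[0,0,-0.12]],[[0,0,82],[0,0,-0.12]],[[0,0,82],[0,0,-0.12]]]'

```text
t: 12.8
position: [489.4, -38.5, 69.2]
eef_rot: [[0.007, 1.0, 0.001], [1.0, -0.007, -0.0], [-0.0, 0.001, -1.0]]
ft_force: [-0.6, 0.4, 0.8]
opening: 0.007
grip_force: 0.0
```

```bash
python3 - <<'E'
from h import *
s=manip.sense();P=np.array(s['position']);R=np.array(s['eef_rot']);print(s['t'],P,R.round(3),s['opening'],s['ft_force'])
C=np.array([533.5,-8.5]);r=44;yaw=-.065
def tcp(b): # b: bezel turn clockwise
    a=np.pi+yaw-b   # world angle of lug
    rad=np.array([np.cos(a),np.sin(a)]);tan=np.array([rad[1],-rad[0]]) # clockwise
    xy=C+rad*r*.975-tan*14.5
    z=19+41+42.5*np.cos(np.pi+b)*.2588+18
    return np.r_[xy,z]
for b in(-.2,-.09,.1,.3,.5,.7,.8,.9,1.0,1.1):
    print(b,tcp(b).round(1),(R.T@(tcp(b)-P)).round(1))
E
```

```text
12.8 [489.39259671 -38.47030113  69.20035766] [[ 0.007  1.     0.001]
 [ 1.    -0.007 -0.   ]
 [-0.     0.001 -1.   ]] 0.0066925728458869325 [-0.56995469  0.35693391  0.77375879]
-0.2 [492.9 -28.6  67.2] [9.9 3.5 2. ]
-0.09 [491.  -24.1  67. ] [14.4  1.5  2.2]
0.1 [488.8 -15.8  67.1] [22.7 -0.8  2.1]
0.3 [488.3  -6.7  67.5] [31.7 -1.4  1.7]
0.5 [489.5   2.2  68.3] [40.7 -0.2  0.8]
0.7 [492.5  10.7  69.6] [49.2  2.8 -0.4]
0.8 [494.6  14.7  70.3] [53.3  4.9 -1.1]
0.9 [497.2  18.5  71.2] [57.   7.4 -2. ]
1.0 [500.   22.   72.1] [60.5 10.2 -2.9]
1.1 [503.2  25.2  73. ] [63.8 13.4 -3.8]
```

Emit:
step_arm --increments '[[[12,1,2],[0,0,0]],[[18,0,2],[0,0,0.1]],[[23,-1,2],[0,0,0.19]],[[28,-1,2],[0,0,0.29]],[[32,-1,2],[0,0,0.39]],[[36,-1,1],[0,0,0.49]],[[41,0,1],[0,0,0.59]],[[41,0,1],[0,0,0.59]]]'

```text
t: 13.8
position: [489.6, 3.5, 67.9]
eef_rot: [[0.56, 0.828, 0.001], [0.828, -0.56, 0.0], [0.0, 0.001, -1.0]]
ft_force: [-0.2, -0.2, 0.2]
opening: 0.006
grip_force: 0.0
```

```bash
python3 - <<'E'
from h import *
C=np.array([533.5,-9,41])
c=cam('wrist');s=c['s'];print(s['t'],s['position'],np.round(s['eef_rot'],3),s['ft_force'])
print('w',dialang(c,C));print('t',dialang(cam('top'),C));print('s',dialang(cam('scene'),C))
cv2.imwrite('pics/w8.png',c['pixels'])
E
```

```text
13.8 [489.55679749   3.51490146  67.91485697] [[ 0.56   0.828  0.001]
 [ 0.828 -0.56   0.   ]
 [ 0.     0.001 -1.   ]] [-0.17691006 -0.19249912  0.20876289]
w {'lug': (539, -2.607, [-38.1, -22.5]), 'red': (167, 1.216, [9.4, 25.5]), 'blue': (96, 0.627, [28.3, 20.5])}
t {}
s {'lug': (6, -2.55, [-29.2, -19.6]), 'red': (4, 2.256, [-10.8, 13.2])}
```

View pics/w8.png

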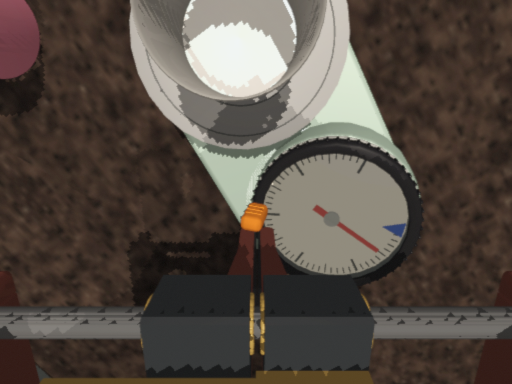

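The bezel turns with the lug: lug at (254,216), blue mark at (395,230), pointer tip at (378,250), hub at (331,219). I'll measure the remaining angle about the hub.

```bash
cat >> h.py <<'E'
def rem(c,hub):
    C=plane(c,*hub,42)-[0,0,1]; r=dialang(c,C)
    p=dialscan(c)['red']; p=p[np.hypot(*(p-hub).T)<75]
    yaw=-.065;ex=np.array([np.cos(yaw),np.sin(yaw),0]);ey=np.array([-ex[1],ex[0],0])
    e1=ex*np.cos(.2618)+np.array([0,0,np.sin(.2618)]);n=np.cross(e1,ey)
    L=[]
    for u,v in p:
        o,d=ray(c,u,v);t=((C+n-o)@n)/(d@n);q=o+t*d-C-n;L.append([q@e1,-(q@ey)])
    L=np.array(L);L=L[np.hypot(*L.T)<36];vx,vy,x0,y0=cv2.fitLine(L.astype(np.float32),2,0,.01,.01).ravel()
    a=np.arctan2(vy,vx); print('C',C.round(1),r,'pointer line',a if a>0 else a+np.pi,x0,y0,L[:,1].max())
E
python3 - <<'E'
from h import *
rem(cam('wrist'),(331,219))
E
```

```text
C [532.4 -10.4  41. ] {'lug': (540, -2.563, [-37.0, -24.2]), 'red': (171, 1.175, [10.0, 23.9]), 'blue': (96, 0.573, [29.4, 19.0])} pointer line 1.1141325 5.650258 8.986273 29.194318755472796
```

Emit:
step_arm --increments '[[[4,-1,-1],[0,0,0.1]],[[8.5,-2,-1],[0,0,0.2]],[[13,-2,-2],[0,0,0.3]],[[18,-2,-3],[0,0,0.4]],[[18,-2,-3],[0,0,0.4]],[[18,-2,-3],[0,0,0.4]],[[18,-2,-3],[0,0,0.4]],[[18,-2,-3],[0,0,0.4]]]'

```text
t: 15.0
position: [497.7, 18.4, 70.6]
eef_rot: [[0.84, 0.543, -0.0], [0.543, -0.84, 0.0], [0.0, -0.0, -1.0]]
ft_force: [0.3, -0.3, -0.8]
opening: 0.005
grip_force: 0.2
```

```bash
python3 - <<'E'
from h import *
c=cam('wrist');s=c['s'];print(s['t'],s['position'],np.round(s['eef_rot'],3),s['ft_force'])
h=proj(c,np.array([532.8,-9.5,42]));print(h);rem(c,h)
cv2.imwrite('pics/w9.png',c['pixels'])
E
```

```text
15.0 [497.67230119  18.44838187  70.63168658] [[ 0.84   0.543 -0.   ]
 [ 0.543 -0.84   0.   ]
 [ 0.    -0.    -1.   ]] [ 0.2843181  -0.34154205 -0.75382119]
(np.float64(328.8186992655287), np.float64(215.19565860636337))
C [532.8  -9.5  41. ] {'lug': (555, -2.182, [-25.2, -35.9]), 'red': (166, 1.115, [12.5, 25.5]), 'blue': (85, 1.028, [18.1, 30.0])} pointer line 1.112889 5.039181 10.394123 30.11330516136332
```

View pics/w9.png

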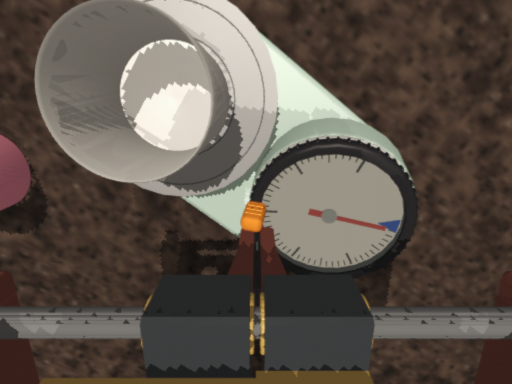

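The zero mark is almost there: pointer tip at (385,229), blue mark at (393,226). About 0.08 rad is left.

Emit:
step_arm --increments '[[[1,-0.2,0],[0,0,0.02]],[[2,-0.5,0],[0,0,0.05]],[[3.3,-0.8,-0.7],[0,0,0.08]],[[3.3,-0.8,-0.7],[0,0,0.08]],[[3.3,-0.8,-0.7],[0,0,0.08]],[[3.3,-0.8,-0.7],[0,0,0.08]],[[3.3,-0.8,-0.7],[0,0,0.08]],[[3.3,-0.8,-0.7],[0,0,0.08]]]'

```text
t: 16.05
position: [500.1, 21.1, 71.4]
eef_rot: [[0.881, 0.474, 0.0], [0.474, -0.881, 0.0], [0.0, -0.0, -1.0]]
ft_force: [0.4, -0.5, -0.5]
opening: 0.003
grip_force: 0.5
```

```bash
python3 - <<'E'
from h import *
c=cam('wrist');s=c['s'];print(s['t'],s['position'],s['ft_force'])
h=np.array(proj(c,np.array([532.8,-9.5,42])));rem(c,h)
d=dialscan(c)
p=d['red'];p=p[np.hypot(*(p-h).T)<75];vx,vy,x0,y0=cv2.fitLine(p.astype(np.float32),2,0,.01,.01).ravel()
b=d['blue'].mean(0);print('blue',b,'hub',h,'line y at blue',y0+vy/vx*(b[0]-x0),'line at hub',y0+vy/vx*(h[0]-x0),'red xmax',p[:,0].max())
E
```

```text
16.05 [500.12058573  21.072544    71.37774196] [ 0.44525366 -0.48352755 -0.53089276]
C [532.8  -9.5  41. ] {'lug': (563, -2.097, [-22.0, -37.9]), 'red': (162, 1.119, [12.4, 25.6]), 'blue': (60, 1.114, [15.9, 32.4])} pointer line 1.1175495 5.1403017 10.642508 30.12416789486965
blue [391.60869565 224.41304348] hub [328.2900386 214.7719577] line y at blue 224.7602987596991 line at hub 215.19575416862463 red xmax 385
```

The blue mark now lies on the pointer's line, within about 0.4 px. I'll back away from the lug and then go up.

Emit:
step_arm --increments '[[[-4,0,0],[0,0,0]],[[-10,0,0],[0,0,0]],[[-15,0,0],[0,0,0]],[[-18,0,-15],[0,0,0]],[[-20,0,-40],[0,0,0]],[[-20,0,-75],[0,0,0]],[[-20,0,-100],[0,0,0]],[[-20,0,-100],[0,0,0]]]'

```text
t: 17.1
position: [483.9, 11.7, 174.1]
eef_rot: [[0.881, 0.474, 0.005], [0.474, -0.881, 0.0], [0.005, 0.002, -1.0]]
ft_force: [-0.2, 0.2, -0.5]
opening: 0.004
grip_force: 0.0
```

```bash
python3 - <<'E'
from h import *
c=cam('wrist');s=c['s'];print(s['t'],s['position'],s['ft_force'],np.abs(s['joint_velocities']).max())
h=proj(c,np.array([532.8,-9.5,42]));print(h);rem(c,h)
cv2.imwrite('pics/w10.png',cv2.resize(c['pixels'],(768,576)))
E
```

```text
17.1 [483.90455342  11.69143283 174.05716466] [-0.16864446  0.15325819 -0.45249043] 0.03960417112160699
(np.float64(303.25694099066885), np.float64(154.6083536797463))
C [532.8  -9.5  41. ] {'lug': (190, -2.044, [-19.9, -38.7]), 'red': (63, 1.096, [12.7, 24.7]), 'blue': (30, 1.108, [16.1, 32.2])} pointer line 1.1134764 5.499456 10.118557 28.95544932468965
```

View pics/w10.png

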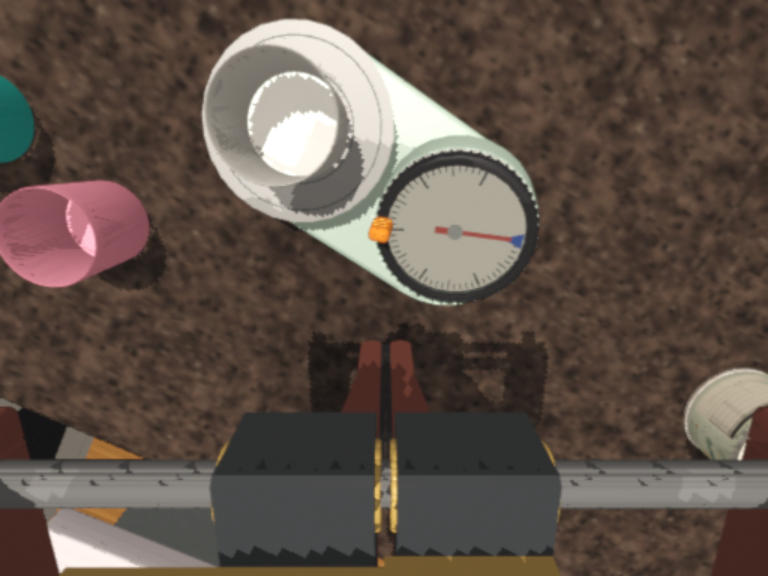

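The last picture shows the beaker standing on the pan at (290,115), the pointer ending at the blue mark at (515,240), and the gripper clear of everything. I'll hand the job in.

```bash
python3 -c "
from plant import manip
print(manip.finish_job())"
```

```text
the job is handed in; nothing more can be done
None
```

I stood the beaker upright on the scale's pan, let go of it, turned the bezel until its zero mark met the pointer tip, moved the arm clear, and handed the job in at about 17 s; no verdict was returned.

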